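# Sweep leftover connector parts into the catch tray

## Task

With the gripper's fingers closed, sweep the three loose flat connector parts (round ring, hexagon nut and square flange) along the dark service board and off its edge, so that all three end up lying in the catch tray at the board's side. Push them only: do not lift any of them off the board, and leave the adapter and the tin standing among them, and everything else on the desk, where they are.

Things in the scene. Friction and masses are not known exactly. Their poses are not given: they have to be found in the camera images.
- board: service board, a fixed black rubber-topped slab 340 (x) x 300 (y) mm, its flat top (no rim or step) 50 mm above the desk, the top 12 mm of it overhanging a recessed foot by 14 mm. Origin at the centre of its underside, on the desk; x and y along its sides, z up. Its y axis points across to the two neighbours: the tray is against one of its two y edges (y = +150 or -150 mm), the switch box beside the other
- tray: catch tray, a fixed open aluminium tray 330 (x) x 105 (y) x 30 mm high, walls and floor 3 mm, its axes parallel to the board's. Origin at the centre of its underside, on the desk, 196.5 mm from the board's centre along the board's +y or -y; its near wall is tucked 6 mm under the overhanging edge of the board, so that what is pushed over that edge drops into it; its rim is 20 mm below the board's top
- switchbox: antenna switch box, a fixed grey box 200 (x) x 85 (y) x 50 mm with three 10 mm high steel sockets on top, on the desk beside the board's edge opposite the tray, 4 mm from it. Origin at the centre of its underside
- ring: loose steel locking ring lying flat on the board: 36 mm outside, 18 mm hole, 12 mm high, 60 g. Origin at the centre of its underside
- ring_mid (a point): the ring's centre at half its height, 6 mm above its underside
- hexnut: loose steel hexagon nut with a dark centre, lying flat on the board: 34 mm across the flats (39 mm across corners), 12 mm high, 70 g. Origin at the centre of its underside
- hexnut_mid (a point): the nut's centre at half its height, 6 mm above its underside
- flange: loose square steel flange socket lying flat on the board: 36 x 36 mm plate 8 mm thick with a round boss of 22 mm diameter on it, 14 mm high in all, 80 g. Origin at the centre of its underside
- flange_mid (a point): a point on the flange's axis 6 mm above its underside
- adapter: steel coax barrel adapter standing upright near the middle of the board, to be left alone: 22 mm diameter, 38 mm high. Origin at the centre of its underside
- tin: small round steel tin standing near the middle of the board, to be left alone: 36 mm diameter, 30 mm high. Origin at the centre of its underside
- mug: white mug on the desk left of the board, to be left alone: 80 mm diameter, 95 mm high. Origin at the centre of its underside
- mic: black hand microphone lying on the desk right of the board, to be left alone: 95 x 55 x 28 mm. Origin at the centre of its underside
- driver: screwdriver lying on the desk right of the board, to be left alone: lies along its x axis
Mind the look-alikes: they are no part of the job. Leave any orange or turquoise look-alike of the hexnut alone.

How it is judged:
By the outcome, as a careful person would: the job done as asked, in the order asked, and still so for the second after the job is handed in, with the robot touching nothing.
It also fails if it takes over 69 s, if anything falls off the work surface, if the arm or the gripper's body presses on something with over 40 N, if the wrist force passes 120 N, or if a joint passes its speed limit or range.

## Robot

A 6-joint arm with a two-finger parallel gripper is mounted at the origin on the work surface. World frame = base frame: x ahead of the robot, y to its left, z up, the work surface at z = 0. Lengths are in mm, angles in rad, forces in N, time in s.
With the tool pointing down it reaches from about 350 to 975 mm from the base axis. Payload 7.1 kg.
Tool frame: the origin (TCP) lies on the front face of the gripper's body, between the roots of the fingers; the fingertips stand 80 mm ahead of it and the grasp point (between the pads) lies 61 mm ahead of it (env.tips_ahead is the distance from the TCP to the fingertips, in mm); z points along the fingers, y is the line along which they close (so a half turn about z gives the same grasp; the last joint's range is limited). The gripper opens to 88 mm and grips with 3 to 60 N. Pads are 20 mm wide; open, the fingers measure 115 mm over their backs; the gripper's body (75 mm by 178 mm) begins 61 mm behind the grasp point.
Start: joints at [-1.266, 0.423, 1.63, -0, 1.089, -0.019], TCP at [198.875, -592.498, 302.675] pointing down, gripper open.
Joint ranges: [-3, 3], [-0.9, 2.11], [0.09, 2.58], [-1.31, 4.45], [0.11, 2.69], [-2.54, 2.54]. Speed limits (rad/s): [2.39, 2.39, 3.01, 3.14, 3.14, 3.14].

## Interface

Orientations are given as a unit quaternion [x, y, z, w].
In Python, from station import env, set_gripper, viewer, workorder gives the robot as it stands. Calls block until the motion is done:
- env.reach(position, orientation): joint-space move of the TCP to a pose.
- env.move_l(position, rot=None, rate=150, f_stop=None): straight line of the TCP; rot=None keeps the orientation; rate is the mean speed in mm/s. With f_stop (N) it stops when the force on the tool has changed by that much, and returns True; else False.
- env.move_joints(angles): joint-space move.
- set_gripper(opening): finger opening in mm; the grip force is fixed at half the most; returns when the fingers have stopped.
- env.hold(seconds).
- env.ik(position, orientation): joint angles nearest the present ones, or None.
- env.read_state(): the state.
- viewer.camera(name): name is "side" or "top" or "wrist"; returns the picture (420x560x3 uint8, blue, green, red); there is no depth.
- viewer.camera_params(name): a dict with "fx", "fy", "cx", "cy" (pixels), "pose" (4x4, takes a point from camera to world coordinates); the wrist camera has in their place "tool_from_camera" (4x4, takes a point from camera to tool coordinates, whose origin is the TCP and whose axes are the flange's). Camera axes: x right, y up, looking along -z (the intrinsics and any distortion apply to the point x, -y, -z); pixel columns grow to the right and rows downward; lengths in mm; the calibration is good to about 2 mm. A picture is of the moment at which its call begins: read the wrist's pose just before it. camera_params takes no time and is no camera call.
A pose or a line that the arm cannot do raises env.IKError and nothing moves.
- workorder.sign_off(): hands the job in; it is judged then, once.
The state is a dict: "time_s": time; "qpos": joint angles; "dq": joint speeds; "tau": joint torques, N m; "tool_pos": TCP position; "orientation": TCP orientation; "force": force on the tool from outside, world axes, zero at the start; "wrist_torque": the same for the moment, N m; "width": finger opening in mm; "grip_force": force on a finger pad.
Only numpy, scipy, OpenCV 4.12 (cv2) and the standard library are available. Lean on these libraries where they do the work, as an engineer would, in place of code of your own. Each camera call takes 0.05 s, during which the arm holds its last target. There are 200 camera calls.

## Working session

There is one attempt and no reset: what is moved stays moved. The work goes in short steps, each a Python script; the robot and the scene stay as the last script left them, time stands still between calls to the robot, and variables do not carry over. Pictures are saved under pics/ and viewed, at most 10 in all, crops included, and the job is handed in when it is done.

```bash
ls; mkdir -p pics; python3 - <<'E'
from station import env,viewer
import cv2,numpy as np
np.set_printoptions(precision=4,suppress=True)
for n in("top","side"):
    cv2.imwrite(f"pics/{n}0.png",viewer.camera(n)); print(n,viewer.camera_params(n))
print(viewer.camera_params("wrist")); s=env.read_state();print(s["time_s"],s["orientation"],s["width"])
E
```

```text
pics
top {'fx': 451.24247446566653, 'fy': 451.24247446566653, 'cx': 282.7016312467723, 'cy': 208.62383619190135, 'pose': array([[   0.0143,    0.9869,   -0.1608,  368.6036],
       [  -0.9999,    0.014 ,   -0.0029,   13.0629],
       [  -0.0006,    0.1608,    0.987 , 1045.6359],
       [   0.    ,    0.    ,    0.    ,    1.    ]])}
side {'fx': 478.48971176183136, 'fy': 478.48971176183136, 'cx': 284.71826297113256, 'cy': 218.0745158301902, 'pose': array([[ -0.9776,   0.1606,  -0.1359, 377.8386],
       [ -0.2098,  -0.6971,   0.6856, 797.8846],
       [  0.0154,   0.6988,   0.7152, 887.6392],
       [  0.    ,   0.    ,   0.    ,   1.    ]])}
{'fx': 312.75234505254394, 'fy': 312.75234505254394, 'cx': 281.4238540439351, 'cy': 207.78273659433967, 'tool_from_camera': array([[  0.0005,   0.9519,   0.3063,  84.0775],
       [  1.    ,  -0.0004,  -0.0005,  -0.5167],
       [ -0.0003,   0.3063,  -0.9519, -82.0588],
       [  0.    ,   0.    ,   0.    ,   1.    ]])}
0.1 [ 0.9869  0.1612 -0.0001 -0.0007] 88.14272576581767
```

View pics/top0.png

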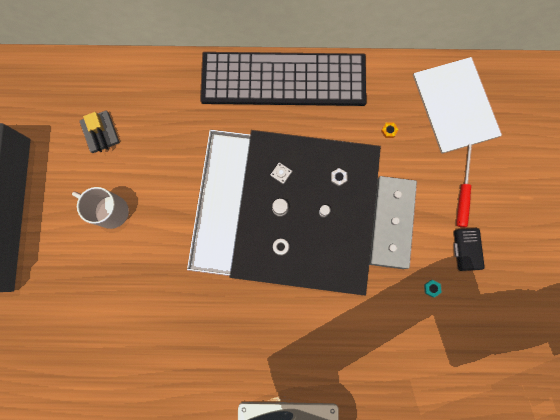

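View pics/side0.png

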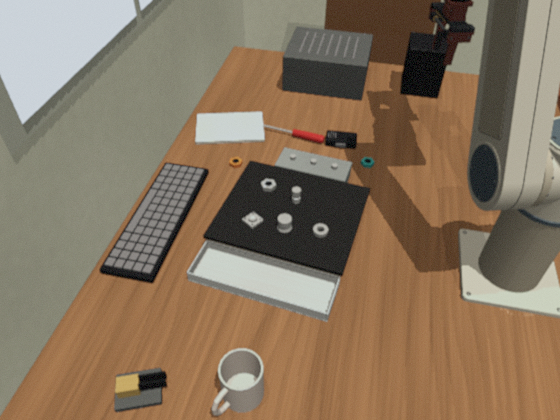

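The tray is on the left of the top view, on the world +y side, with the switch box opposite. In the top view the flange is at about (281,173), the nut (339,177), the ring (281,247), the tin (280,207) and the adapter (325,211). The flange lies in the nut's lane, so it has to go before the nut.

```bash
cat > h.py <<'E'
from station import env,viewer,set_gripper,workorder
import cv2,numpy as np
np.set_printoptions(precision=1,suppress=True)
def ray(n,uv,z,T=None):
    p=viewer.camera_params(n); T=p["pose"] if T is None else T
    d=T[:3,:3]@np.array([(uv[0]-p["cx"])/p["fx"],-(uv[1]-p["cy"])/p["fy"],-1])
    o=T[:3,3]; return o+d*(z-o[2])/d[2]
def blobs(im,poly,lo=90):
    m=np.zeros(im.shape[:2],np.uint8); cv2.fillPoly(m,[np.array(poly,np.int32)],255)
    b=((im.min(2)>lo)&(m>0)).astype(np.uint8)
    c,_=cv2.findContours(b,cv2.RETR_EXTERNAL,cv2.CHAIN_APPROX_NONE)
    return [x for x in c if cv2.contourArea(x)>25]
E
python3 - <<'E'
from h import *
# board outline from dark mask
P={}
for n,seed in(("top",(300,260)),("side",(260,225))):
    im=cv2.imread(f"pics/{n}0.png")
    b=(im.max(2)<45).astype(np.uint8)
    b=cv2.morphologyEx(b,cv2.MORPH_OPEN,np.ones((3,3)))
    c,_=cv2.findContours(b,cv2.RETR_EXTERNAL,cv2.CHAIN_APPROX_NONE)
    c=[x for x in c if cv2.pointPolygonTest(x,seed,False)>0][0]
    h=cv2.convexHull(c); q=cv2.approxPolyDP(h,8,True)[:,0]
    P[n]=q; print(n,q.tolist()); w=np.array([ray(n,u,50) for u in q.astype(float)])
    print(w, np.linalg.norm(w-np.roll(w,1,0),axis=1), w.mean(0))
    k=q.mean(0)+(q-q.mean(0))*.95
    for x in blobs(im,k):
        (u,v),r=cv2.minEnclosingCircle(x); print(n,(round(u),round(v)),cv2.contourArea(x),ray(n,(u,v),56),ray(n,(u,v),62))
E
```

```text
Traceback (most recent call last):
IndexError: list index out of range
```

```bash
python3 - <<'E'
from h import *
for n,seed in(("top",(300,260)),("side",(250,225))):
    im=cv2.imread(f"pics/{n}0.png"); print(im[seed[1],seed[0]])
    b=(im.max(2)<60).astype(np.uint8)
    b=cv2.morphologyEx(b,cv2.MORPH_OPEN,np.ones((3,3)))
    c,_=cv2.findContours(b,cv2.RETR_EXTERNAL,cv2.CHAIN_APPROX_NONE)
    c=[x for x in c if cv2.pointPolygonTest(x,seed,False)>0]
    if not c: continue
    h=cv2.convexHull(c[0]); q=cv2.approxPolyDP(h,8,True)[:,0]
    print(n,q.tolist()); w=np.array([ray(n,u,50) for u in q.astype(float)])
    print(w, np.linalg.norm(w-np.roll(w,1,0),axis=1), w.mean(0))
    k=q.mean(0)+(q-q.mean(0))*.95
    for x in blobs(im,k):
        (u,v),r=cv2.minEnclosingCircle(x); print(n,(round(u),round(v)),cv2.contourArea(x),ray(n,(u,v),56),ray(n,(u,v),62))
E
```

```text
[49 50 54]
top [[252, 131], [379, 147], [365, 294], [231, 277]]
[[ 710.7   89.2   50. ]
 [ 676.7 -202.1   50. ]
 [ 345.8 -165.1   50. ]
 [ 378.1  126.6   50. ]] [334.7 293.3 332.9 293.5] [527.8 -37.8  50. ]
top (280, 246) 192.5 [446.2  19.9  56. ] [445.7  19.8  62. ]
top (324, 211) 88.5 [526.4 -76.1  56. ] [525.4 -75.6  62. ]
top (280, 207) 202.0 [534.1  23.2  56. ] [533.1  23.1  62. ]
top (339, 176) 198.5 [ 605.7 -109.4   56. ] [ 604.3 -108.7   62. ]
top (281, 173) 242.5 [612.   21.9  56. ] [610.5  21.8  62. ]
[147 152 151]
side [[250, 162], [369, 188], [341, 274], [204, 237]]
[[ 675.8 -195.1   50. ]
 [ 345.  -162.3   50. ]
 [ 380.1  135.4   50. ]
 [ 708.8   98.2   50. ]] [295.2 332.4 299.8 330.7] [527.4 -30.9  50. ]
side (320, 228) 144.5 [445.7  14.1  56. ] [445.3  19.8  62. ]
side (284, 222) 185.0 [534.2  15.6  56. ] [533.   21.2  62. ]
side (252, 219) 179.5 [612.5  21.5  56. ] [610.8  27.1  62. ]
side (296, 194) 93.0 [525.6 -88.6  56. ] [524.5 -82.2  62. ]
side (268, 183) 122.0 [ 605.4 -114.9   56. ] [ 603.8 -108.3   62. ]
```

The two views agree on the part positions to within a few mm. The measured board is 333x293–300 mm, close to the given 340x300. Flange goes first.

```bash
cat >> h.py <<'E'
from scipy.spatial.transform import Rotation as R
C=np.array([528.,-36.5]); a=np.deg2rad(-6.4)
ex=np.array([np.cos(a),np.sin(a)]); ey=np.array([-np.sin(a),np.cos(a)])
def W(bx,by,tip): return np.r_[C+ex*bx+ey*by, tip+env.tips_ahead]
def B(p): d=np.asarray(p)[:2]-C; return np.array([d@ex,d@ey])
def Q(s):  # tool x along s*ey, z down
    x=np.r_[s*ey,0]; z=np.array([0,0,-1.]); return R.from_matrix(np.c_[x,np.cross(z,x),z]).as_quat()
def push(bx,y0,y1,q,rate=80):
    env.reach(W(bx,y0,120),q); env.move_l(W(bx,y0,53),rate=120)
    env.move_l(W(bx,y1,53),rate=rate)
    s=env.read_state(); print("F",s["force"],s["tool_pos"],s["time_s"])
    env.move_l(W(bx,y1-15,130),rate=150)
E
python3 - <<'E'
from h import *
for s in(1,-1):
    print(s,[None if (j:=env.ik(W(*p),Q(s))) is None else np.array(j) for p in((76,20,120),(76,150,53),(84,-105,53),(-88,7,53),(-88,150,130))])
for n,p in dict(ring=(446,20),hex=(605,-109),flange=(611.5,22),tin=(533,23),adapter=(525,-76)).items(): print(n,B(p))
E
```

```text
1 [array([-0.1,  0.5,  1.7, -0. ,  0.9,  0.1]), array([ 0.1,  0.7,  1.7, -0. ,  0.8,  0.3]), array([-0.3,  0.6,  1.7, -0. ,  0.8, -0.2]), array([-0.1,  0.5,  2.1, -0. ,  0.6,  0. ]), array([ 0.2,  0.3,  2. , -0. ,  0.8,  0.3])]
-1 [None, None, None, None, None]
ring [-87.8  47. ]
hex [ 84.6 -63.5]
flange [76.5 67.4]
tin [-1.7 59.7]
adapter [  1.4 -39.6]
```

```bash
python3 - <<'E'
from h import *
set_gripper(0); print(env.read_state()["width"])
env.reach(W(76,20,200),Q(1))
cv2.imwrite("pics/w1.png",viewer.camera("wrist"))
push(76.5,18,100,Q(1))
cv2.imwrite("pics/s1.png",viewer.camera("side"))
E
```

```text
0.7135726110608074
F [ 0.2 -0.6 -0.2] [615.   54.  132.9] 6.2667
```

View pics/s1.png

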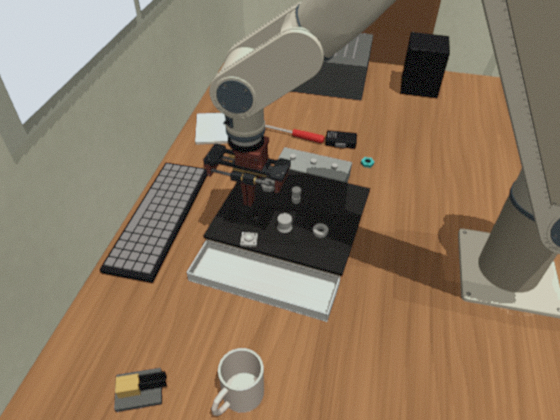

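The flange has squared up against the fingers and sits at about (249,239), near the edge. The tin and adapter haven't moved. I'll check its lane, then push it off.

```bash
python3 - <<'E'
from h import *
print(B(ray("side",(249.5,239.5),58)))
push(76.5,85,151,Q(1))
push(-88,7,100,Q(1))
cv2.imwrite("pics/s2.png",viewer.camera("side"))
E
```

```text
[ 58.1 132.6]
F [-0.7 -0.   0.6] [620.7 104.8 132.9] 8.925
F [ 0.3 -0.2  0.7] [451.6  72.4 133. ] 12.475
```

View pics/s2.png

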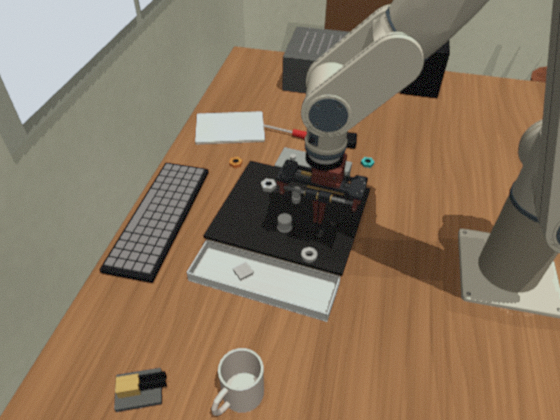

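The flange is lying in the tray at (243,272), and the ring at (309,255) is close to the edge. I'll finish the ring, using its measured lane.

```bash
python3 - <<'E'
from h import *
r=B(ray("side",(309,255),59)); print(r)
push(r[0],82,151,Q(1))
push(84.5,-106,60,Q(1))
im=viewer.camera("side"); cv2.imwrite("pics/s3.png",im)
E
```

```text
[-85.8 132.8]
F [0.5 0.1 0.3] [459.4 122.9 132.9] 15.175
F [ 0.3 -0.5 -0.4] [618.6  13.4 133. ] 19.9167
```

View pics/s3.png

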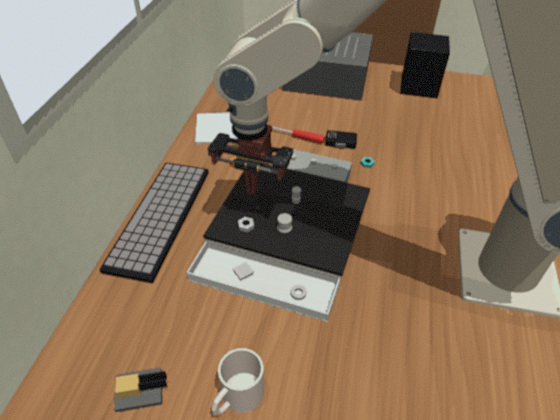

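The ring is in the tray at (299,291). The nut is at (246,225), ahead of the fingers and well clear of the tin, so I'll finish it in its measured lane.

```bash
python3 - <<'E'
from h import *
r=B(ray("side",(246,225),59)); print(r)
push(r[0],r[1]-43,151,Q(1))
env.reach(W(76,-100,250),Q(1)); env.move_joints([-1.266,.423,1.63,0,1.089,-.019]); env.hold(.5)
im=viewer.camera("side"); t=viewer.camera("top")
o=cv2.imread("pics/top0.png"); 
cv2.imwrite("pics/f.png",np.hstack([im[100:350,130:430],t[100:350,160:460]]))
cv2.imwrite("pics/ftop.png",t)
q=[[252,131],[379,147],[365,294],[231,277]]; q=np.array(q); k=q.mean(0)+(q-q.mean(0))*.95
for x in blobs(t,k): print(cv2.minEnclosingCircle(x))
print(env.read_state()["time_s"])
E
```

```text
[82.6 93.1]
F [-0.4 -0.1 -1.2] [626.8 103.9 133. ] 23.0083
((324.14556884765625, 210.74050903320312), 6.128468990325928)
((279.5, 206.6764678955078), 8.69096851348877)
27.4583
```

View pics/f.png

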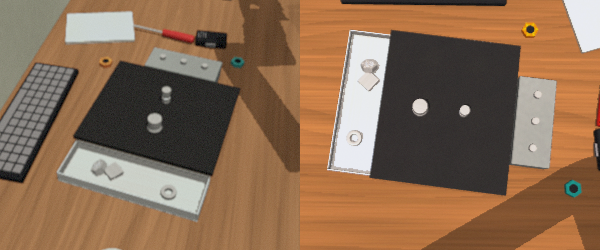

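All three parts are in the tray, and the tin and adapter are where they were. The nut next to the flange may be tilted, so I'll zoom in on it.

```bash
python3 - <<'E'
from h import *
im=viewer.camera("side"); t=viewer.camera("top")
z=lambda a:cv2.resize(a,(390,390),interpolation=cv2.INTER_CUBIC)
cv2.imwrite("pics/z.png",np.hstack([z(im[235:300,200:265]),z(t[140:205,195:260])]))
E
```

```text
(no output)
```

View pics/z.png

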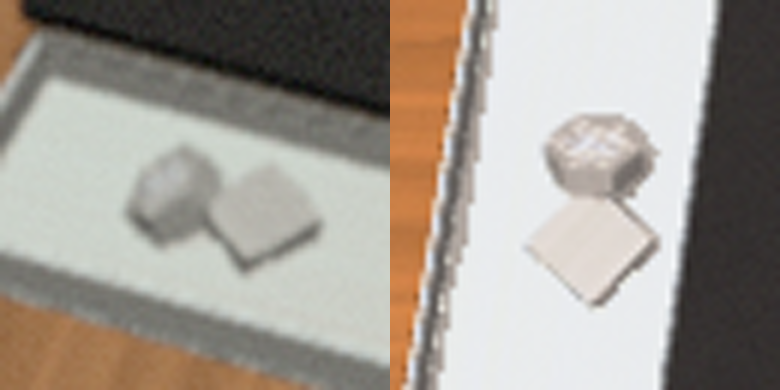

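The nut's robot-side edge is resting on the upturned flange, and the rest of it slopes to the tray floor. I'll push that raised edge in board +x with the tips just above the flange, so the nut slides off and lies flat.

```bash
python3 - <<'E'
from h import *
f=B(ray("top",(228.7,181.7),17)); n=B(ray("top",(230,165.5),15)); print(f,n)
print(B(ray("side",(200+265/6,235+215/6),17)),B(ray("side",(200+175/6,235+195/6),15)))
y=n[1]; x0=f[0]-4
assert 180<y<215 and 20<n[0]-f[0]<50
env.reach(W(x0,y,120),Q(1)); 
print(env.move_l(W(x0,y,21),rate=60,f_stop=4),env.read_state()["tool_pos"][2]-80)
z=env.read_state()["tool_pos"][2]-env.tips_ahead
x=x0
while x<n[0]+12:
    x+=6; env.move_l(W(x,y,max(z,21)),rate=40)
    F=env.read_state()["force"]
    if np.linalg.norm(F)>12: print("force",F,x);break
print(x,F)
env.move_l(W(x-3,y,130),rate=120)
env.reach(W(76,-100,250),Q(1)); env.move_joints([-1.266,.423,1.63,0,1.089,-.019])
im=viewer.camera("side"); t=viewer.camera("top"); cv2.imwrite("pics/ftop2.png",t)
z=lambda a:cv2.resize(a,(390,390),interpolation=cv2.INTER_CUBIC)
cv2.imwrite("pics/z2.png",np.hstack([z(im[225:310,185:270]),z(t[125:210,190:275])]))
print(env.read_state()["time_s"])
E
```

```text
[ 49.6 186.1] [ 89. 189.]
[ 49.3 192.7] [ 86.3 193.6]
False 21.375226482014824
105.59448080383521 [-1.  -0.   0.7]
39.825
```

View pics/z2.png

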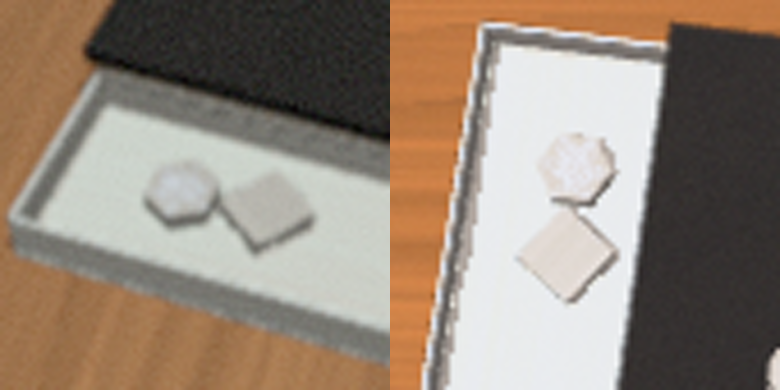

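The nut now lies flat on the tray floor beside the flange. The arm is clear, so I'll hand in.

```bash
python3 -c "
from h import *
print(workorder.sign_off())"
```

```text
the job is handed in; nothing more can be done
None
```

I swept the ring, nut and flange off the board with the fingers closed, and all three now lie in the catch tray; the adapter and tin are still in place, and I handed the job in at about 40 s, after one extra push in the tray because the nut had landed leaning on the flange.

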